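Complete the half-filled module housing

ROBOT

A 6-joint arm with a two-finger parallel gripper is mounted at the origin on the work surface. World frame = base frame: x ahead of the robot, y to its left, z up, the work surface at z = 0. Lengths are in m, angles in rad, forces in N, time in s.
With the tool pointing down it reaches from about 0.35 to 0.975 m from the base axis. Payload 4.9 kg.
Tool frame: the origin (TCP) lies on the centre line of the jaws, within the pads' length; the fingertips stand 19 mm ahead of it and the grasp point (between the pads) is the TCP; z points along the fingers, y is the line along which they close (so a half turn about z gives the same grasp; the last joint's range is limited). The gripper opens to 85 mm and grips with 20 to 120 N. Pads are 22 mm wide; open, the fingers measure 114 mm over their backs; the gripper's body (76 mm by 85 mm) begins 54 mm behind the grasp point. The pads swing forward as they close: fully open they stand 13 mm farther back than shut.
Start: joints at [-1.38, 0.053, 1.613, -0, 1.476, -0.119], TCP at [0.191, -0.595, 0.25] pointing down, gripper open.
Joint ranges: [-3.01, 3.01], [-1.01, 2.22], [0.06, 2.58], [-1.02, 4.17], [0.09, 2.62], [-3.14, 3.14]. Speed limits (rad/s): [2.57, 2.57, 3.14, 3.14, 3.14, 3.14].

INTERFACE

Orientations are given as a unit quaternion [w, x, y, z].
In Python, from plant import state, grab_frame, ticket, spotter gives the robot as it stands.
- The arm moves only by the tool apply_moves, never from a script. Its argument "series" is a list of rows, each an object of numbers: "jaw": the closure, from 0 (fully open) to 1 (shut); "dx", "dy", "dz": the shift along the tool's x, y, z in mm; "turn": the turn about the tool's z in rad. A call has 1 to 5 rows; each row is the pose to reach, as a shift and turn from the pose commanded when the call began, along the tool's axes at that moment; what a row does not reach only later rows make up. A row lasts 1/12 s, in which the tool goes at most 41.7 mm and 7.16 degrees, less where a joint would pass 70% of its speed; a pose out of reach is approached as far as the arm can. A call with a gripper value outside its range is refused whole. The fingers move at their own pace and stop on an object; the grip force is fixed at half the most. Time passes only in rows, so rows that repeat a pose let the fingers close. It gives the time, the measured TCP pose, the force, the opening and the grip force at its end, in the units of the state.
- state(): the state, without advancing time (a new reading comes with each control period).
- grab_frame(name): name is "scene" or "top" or "wrist"; returns a dict with "pixels" (384x512x3 uint8, red, green, blue), "mtx" (3x3 intrinsics, pixels), "dist_coeffs" ([k1, k2, p1, p2, k3] as OpenCV has them; the pictures are not rectified), "camera_from_world" (4x4, takes a point from world to camera coordinates). Camera axes: x right, y down, z forward; pixel columns grow to the right and rows downward; lengths in m; the calibration is good to about 2 mm. A picture is of the moment at which its call begins. There is no depth.
- ticket.job_done(): hands the job in; it is judged then, once.
Trained networks look in a picture, given as the dict that the camera call returned (one of the last four; its "shot" number tells which), for a name from the list of things; names that differ only in an ending like _2 or _b are one class to them, and where a whole thing is asked for, a point or a joint stands for the part that bears it (a point fixed in the world has none). Each returns a list of dicts, best first, with "conf" (0 to 1); they miss things now and then, are a little off and sometimes report something else, mostly with a low value. They report only what shows in the picture. A call takes as long as a camera call.
- spotter.outline_of(picture, target): "region" (384x512 bool, what is visible of it) and "extent" ([left, top, right, bottom] in pixels, round what is visible of it).
The state is a dict: "time": time; "joint_pos": joint angles; "joint_vel": joint speeds; "joint_efforts": joint torques, N m; "tool_pos": TCP position; "tool_rot": TCP orientation; "contact_force": force on the tool from outside, world axes, zero at the start; "ft_torque": the same for the moment, N m; "gripper_width": opening from 0.0 (shut) to 1.0 (fully open); "grasp_force": force on a finger pad.
Only numpy, scipy, OpenCV 4.12 (cv2) and the standard library are available. Lean on these libraries where they do the work, as an engineer would, in place of code of your own. Each camera call takes 0.05 s, during which the arm holds its last target. There are 200 camera calls.

TASK

One module is missing under the cover of the grey housing in front of you. Lift the cover off and lay it flat, rim down, on the black rubber mat; then put the spare module from the cardboard sheet upright into the one empty bay, all the way down, and put the cover back on so that it sits fully home. Set things down rather than dropping them, and leave the other modules in place and everything else on the table where it is.

Things in the scene. Friction and masses are not known exactly. Their poses are not given: they have to be found in the camera images.
- base: grey housing tray, fixed. Flange 180 (x) x 156 (y) mm, top 30 mm above the table; on it a 4 mm upstand, outer 148 x 124 mm, top at 42 mm. Inside, four bays (2 x 2) of 68 (x) x 56 (y) mm centred at x = +-36, y = +-30 mm in this frame, floor at 6 mm, dividers 4 mm thick, tops at 36 mm. Three hold a module, one is empty. Origin at the centre of its underside, on the table
- cover: grey grooved upside-down box over the tray, 166 (x) x 142 (y) x 70 mm high, walls 4 mm, 350 g; on top a grip rib 16 mm thick in x, 70 mm long in y, 70 to 104 mm above the rim. Origin at the centre of its rim plane (underside), z up. Closed, it surrounds the tray's upstand (5 mm play each side), rim on the flange, origin 30 mm above the tray's; either way round
- mat: black rubber mat 240 (x) x 210 (y) mm, 4 mm thick, flat on the table at one side of the housing, left or right. Origin at the centre of its underside
- spare: the spare module, standing on a 6 mm thick cardboard sheet at the other side of the housing; off-white plastic with a grey band. 62 (x) x 50 (y) mm, body 50 mm high, with an upright grip rib in the middle of its top, 14 mm thick in x, 30 mm long in y, from 50 to 84 mm above the underside. Origin at the centre of its underside, z up. 220 g
- module1: module already in one of the tray's bays, standing on the bay floor under the cover, same as the spare: 62 (x) x 50 (y) mm, body 50 mm high, with an upright grip rib in the middle of its top, 14 mm thick in x, 30 mm long in y, from 50 to 84 mm above the underside. Origin at the centre of its underside, z up
- module2: module already in one of the tray's bays, standing on the bay floor under the cover, same as the spare: 62 (x) x 50 (y) mm, body 50 mm high, with an upright grip rib in the middle of its top, 14 mm thick in x, 30 mm long in y, from 50 to 84 mm above the underside. Origin at the centre of its underside, z up
- module3: module already in one of the tray's bays, standing on the bay floor under the cover, same as the spare: 62 (x) x 50 (y) mm, body 50 mm high, with an upright grip rib in the middle of its top, 14 mm thick in x, 30 mm long in y, from 50 to 84 mm above the underside. Origin at the centre of its underside, z up
- tape: roll of tape, ring 68 mm across, 24 mm high, lying flat on the cardboard; bystander; origin at underside centre
- block: plain grey plastic block 40 x 30 x 25 mm without a grip, on the cardboard; bystander; origin at underside centre
- screws: clear open tray of screws, 120 x 80 x 22 mm, beyond the housing; bystander; origin at underside centre
- driver: black electric screwdriver lying on the table beyond the housing, 205 mm long, 34 mm high; bystander; origin at underside
- wrench: steel wrench lying flat near the robot on its left; bystander
- bottle: white bottle with a cap, 60 mm across, 150 mm high, standing at the far left; bystander; origin at underside centre

How it is judged:
By the outcome, as a careful person would: the job done as asked, in the order asked, and still so for the second after the job is handed in, with the robot touching nothing.
It also fails if it takes over 72 s, if anything falls off the work surface, if the arm or the gripper's body presses on something with over 40 N, if the wrist force passes 120 N, or if a joint passes its speed limit or range.

## Working session

There is one attempt and no reset: what is moved stays moved. The work goes in short steps, Python scripts to look and compute and a tool call to move; the robot and the scene stay as the last step left them, time stands still between calls to the robot, and variables do not carry over. Pictures are saved under pics/ and viewed, at most 10 in all, crops included, and the job is handed in when it is done.

Besides the shell and the picture viewer there is one more tool, called after ">>>" as name(argument=value, ...), one argument or row to a line, values as JSON. apply_moves: Moves the arm, as the interface text tells. Its arguments: {"type":"object","properties":{"series":{"type":"array","items":{"type":"object","properties":{"jaw":{"type":"number"},"dx":{"type":"number"},"dy":{"type":"number"},"dz":{"type":"number"},"turn":{"type":"number"}}}}},"required":["series"]}

```bash
mkdir -p pics; ls
cat > h.py <<'E'
import numpy as np, cv2
from plant import state, grab_frame, ticket, spotter
def proj(f,P):
    T=np.array(f["camera_from_world"]); r,_=cv2.Rodrigues(T[:3,:3])
    return cv2.projectPoints(np.float64(P).reshape(-1,1,3),r,T[:3,3],np.array(f["mtx"]),np.array(f["dist_coeffs"]))[0][:,0]
def unproj(f,uv,z):
    T=np.array(f["camera_from_world"]); n=cv2.undistortPoints(np.float64(uv).reshape(-1,1,2),np.array(f["mtx"]),np.array(f["dist_coeffs"]))[:,0]
    R=T[:3,:3]; c=-R.T@T[:3,3]; d=np.c_[n,np.ones(len(n))]@R
    return c+d*((z-c[2])/d[:,2])[:,None]
def save(f,n): cv2.imwrite(f"pics/{n}.png",f["pixels"][:,:,::-1])
E
python3 - <<'E'
from h import *
s=state(); print(s)
ims=[]
for c in("scene","top"):
    f=grab_frame(c); save(f,c+"0"); ims.append(f["pixels"])
    T=np.array(f["camera_from_world"]); print(c,-T[:3,:3].T@T[:3,3], np.array(f["mtx"])[0,0])
    for n in("cover","base","mat","spare"):
        for o in spotter.outline_of(f,n)[:2]:
            ys,xs=np.nonzero(o["region"]); print(c,n,round(o["conf"],2),o["extent"],xs.mean().round(1),ys.mean().round(1))
E
```

```text
pics
{'time': 0.0, 'joint_pos': array([-1.37997694e+00,  5.33861867e-02,  1.61430509e+00, -2.35084733e-06,
        1.47599361e+00, -1.18978792e-01]), 'joint_vel': array([ 1.94797016e-03, -1.64878674e-03,  2.69838300e-04,  1.06113339e-03,
       -4.53945609e-06,  5.85828653e-04]), 'joint_efforts': array([-1.69085208e-03, -3.93679583e+01, -3.70178318e+01, -2.23491811e-04,
        7.23318910e-03,  1.30746596e-05]), 'tool_pos': array([ 0.19044185, -0.59466263,  0.24903817]), 'tool_rot': array([-1.04540319e-03,  9.88026546e-01,  1.54280423e-01, -3.87381348e-05]), 'contact_force': array([-0.25102181, -0.15066793,  1.04368433]), 'ft_torque': array([-0.00402394,  0.02970778, -0.02836504]), 'grasp_force': 0.0, 'gripper_width': 1.0020727279469674}
scene [ 0.97518633 -0.6601094   0.80434979] 430.5046863266321
scene cover 0.92 [198.8, 153.9, 288.1, 230.8] 245.9 189.1
scene base 0.91 [201.3, 196.6, 293.6, 238.7] 249.1 219.7
scene mat 0.8 [247.4, 113.8, 345.4, 170.6] 296.2 141.4
scene spare 0.91 [116.0, 261.4, 152.7, 298.5] 134.8 280.5
top [ 0.37808141 -0.01505099  0.87192913] 368.7121086734692
top cover 0.77 [212.8, 140.6, 281.8, 224.9] 247.1 182.5
top base 0.82 [210.3, 180.1, 281.8, 227.1] 249.4 219.0
top base 0.64 [116.7, 66.7, 151.6, 113.2] 135.6 92.3
top mat 0.68 [65.2, 147.2, 159.8, 245.8] 114.7 199.8
top spare 0.77 [374.5, 196.0, 413.5, 231.8] 393.1 210.8
```

View pics/top0.png

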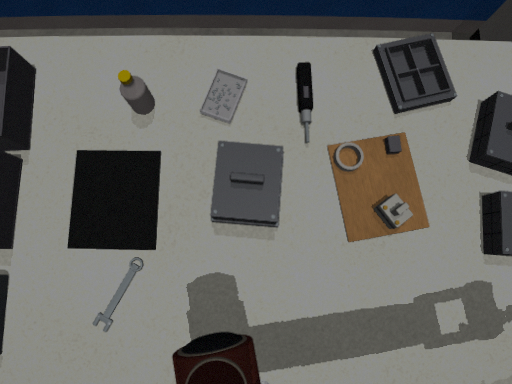

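View pics/scene0.png

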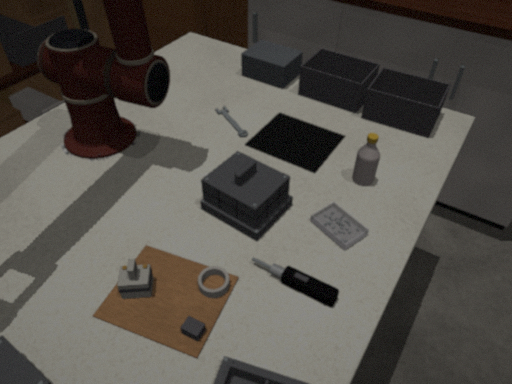

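```bash
cat >> h.py <<'E'
from scipy.optimize import minimize
# boxes: (cx,cy,z0,z1,sx,sy) in mm, in the thing's frame
COVER=[(0,0,0,70,166,142),(0,0,70,104,16,70)]
BASE=[(0,0,0,30,180,156)]
MOD=[(0,0,0,50,62,50),(0,0,50,84,14,30)]
MAT=[(0,0,0,4,240,210)]
def up(b,z): return [(x,y,a+z,c+z,s,t) for x,y,a,c,s,t in b]
def render(f,boxes,p):
    m=np.zeros((384*2,512*2),np.uint8); c,s=np.cos(p[2]),np.sin(p[2])
    for x,y,a,b,sx,sy in boxes:
        P=np.array([[x+i*sx/2,y+j*sy/2,k] for i in(-1,1) for j in(-1,1) for k in(a,b)])/1000
        P[:,:2]=P[:,:2]@np.array([[c,s],[-s,c]])+p[:2]
        h=cv2.convexHull(np.float32(proj(f,P)*2+.5))
        cv2.fillConvexPoly(m,np.int32(np.round(h*16)),1,cv2.LINE_8,4)
    return cv2.resize(m.astype(np.float32),(512,384),interpolation=cv2.INTER_AREA)
def fit(frames,regs,boxes,p0,step=(.01,.01,.08)):
    def cost(p):
        t=0
        for f,r in zip(frames,regs):
            m=render(f,boxes,p); t+=np.abs(m-r).sum()/r.sum()
        return t
    sim=np.array([p0]+[np.array(p0)+np.eye(3)[i]*step[i] for i in range(3)])
    o=minimize(cost,p0,method="Nelder-Mead",options=dict(initial_simplex=sim,xatol=1e-4,fatol=1e-4))
    return o.x,o.fun
def reg(f,n,near=None):
    L=spotter.outline_of(f,n)
    return L[0]["region"] if L else None
E
python3 - <<'E'
from h import *
F=[grab_frame(c) for c in("top","scene")]
f=F[0]
def go(n,boxes,uv,z,R,yaw=0):
    p0=list(unproj(f,[uv],z)[0,:2])+[yaw]
    for k,(a,b) in {"both":(F,R),"top":(F[:1],R[:1]),"scene":(F[1:],R[1:])}.items():
        print(n,k,*[np.round(v,4) for v in fit(a,b,boxes,p0)])
R={n:[reg(g,n).astype(float) for g in F] for n in("cover","base","mat","spare")}
go("cover",up(COVER,30),(247,178),.1,R["cover"])
go("housing",up(COVER,30)+BASE,(247,178),.1,[np.maximum(a,b) for a,b in zip(R["cover"],R["base"])])
go("mat",MAT,(115,200),0,R["mat"])
for y in(.5,-.5,): go("spare",up(MOD,6),(393,212),.03,R["spare"],y)
E
```

```text
cover both [ 0.5387 -0.0092 -0.0897] 0.0835
cover top [ 0.5386 -0.0096 -0.0861] 0.0358
cover scene [ 0.5402 -0.0088 -0.0974] 0.0448
housing both [ 0.5417 -0.0088 -0.0729] 0.1103
housing top [ 0.5393 -0.0085 -0.0872] 0.0606
housing scene [ 0.5433 -0.0101 -0.069 ] 0.0373
mat both [0.5122 0.309  0.0019] 0.0664
mat top [ 0.5107  0.3078 -0.006 ] 0.0287
mat scene [0.5136 0.3094 0.0046] 0.0303
spare both [ 0.4831 -0.3468  0.6417] 0.2776
spare top [ 0.4818 -0.343   0.5737] 0.1602
spare scene [ 0.4828 -0.3457  0.7355] 0.1022
spare both [ 0.4785 -0.3446 -0.0103] 0.582
spare top [ 0.4823 -0.3468 -0.5517] 0.2928
spare scene [ 0.4827 -0.3457  0.7413] 0.1022
```

```bash
cat >> h.py <<'E'
from scipy.spatial.transform import Rotation
def pose():
    s=state(); w=s["tool_rot"]; M=Rotation.from_quat([*w[1:],w[0]]).as_matrix()
    return s["tool_pos"],np.arctan2(M[1,0],M[0,0]),M
def plan(wps,start=None):
    "wps: list of (x,y,z,yaw of tool x); prints calls' end shifts, tool axes at each call's start"
    p,y,_=pose()
    if start is not None: p,y=np.array(start[:3]),start[3]
    p=np.array(p)
    for w in wps:
        D=np.array(w[:3])-p; T=(w[3]-y+np.pi)%(2*np.pi)-np.pi
        n=int(np.ceil(max(np.linalg.norm(D)/.19,abs(T)/.58,1e-3)))
        for i in range(n):
            d=D/n*1000; t=-T/n
            a=[d[0]*np.cos(y)+d[1]*np.sin(y), d[0]*np.sin(y)-d[1]*np.cos(y), -d[2]]
            a=np.round(a,1); t=round(t,3); print(dict(dx=a[0],dy=a[1],dz=a[2],turn=t))
            p=p+D/n; y+=T/n
        print("--",np.round(p,3),round(y,3))
E
python3 - <<'E'
from h import *
plan([(.539,-.0092,.25,1.483)])
E
```

```text
{'dx': np.float64(127.6), 'dy': np.float64(-113.0), 'dz': np.float64(0.1), 'turn': np.float64(-0.293)}
{'dx': np.float64(154.8), 'dy': np.float64(-71.2), 'dz': np.float64(0.1), 'turn': np.float64(-0.293)}
{'dx': np.float64(168.8), 'dy': np.float64(-23.4), 'dz': np.float64(0.1), 'turn': np.float64(-0.293)}
{'dx': np.float64(168.4), 'dy': np.float64(26.4), 'dz': np.float64(0.1), 'turn': np.float64(-0.293)}
-- [ 0.539 -0.009  0.25 ] 1.483
```

>>> apply_moves(
  series=[
    {"dx": 128,"dy": -113,"turn": -0.293},
    {"dx": 128,"dy": -113,"turn": -0.293},
    {"dx": 128,"dy": -113,"turn": -0.293},
    {"dx": 128,"dy": -113,"turn": -0.293},
    {"dx": 128,"dy": -113,"turn": -0.293},
  ],
)

```text
invalid input at $.series[0]: expected keys jaw, dx, dy, dz, turn
```

>>> apply_moves(
  series=[
    {"dx": 155,"dy": -71,"turn": -0.293},
    {"dx": 155,"dy": -71,"turn": -0.293},
    {"dx": 155,"dy": -71,"turn": -0.293},
    {"dx": 155,"dy": -71,"turn": -0.293},
    {"dx": 155,"dy": -71,"turn": -0.293},
  ],
)

```text
invalid input at $.series[0]: expected keys jaw, dx, dy, dz, turn
```

>>> apply_moves(
  series=[
    {"dx": 169,"dy": -23,"turn": -0.293},
    {"dx": 169,"dy": -23,"turn": -0.293},
    {"dx": 169,"dy": -23,"turn": -0.293},
    {"dx": 169,"dy": -23,"turn": -0.293},
    {"dx": 169,"dy": -23,"turn": -0.293},
  ],
)

```text
invalid input at $.series[0]: expected keys jaw, dx, dy, dz, turn
```

>>> apply_moves(
  series=[
    {"dx": 168,"dy": 26,"turn": -0.293},
    {"dx": 168,"dy": 26,"turn": -0.293},
    {"dx": 168,"dy": 26,"turn": -0.293},
    {"dx": 168,"dy": 26,"turn": -0.293},
    {"dx": 168,"dy": 26,"turn": -0.293},
  ],
)

```text
invalid input at $.series[0]: expected keys jaw, dx, dy, dz, turn
```

Run:
```python
from h import *
p,y,_=pose(); print(p,y)
f=grab_frame("wrist"); im=f["pixels"].copy()
save(f,"w1")
for n in("cover",):
    for o in spotter.outline_of(f,n): print(n,o["conf"],o["extent"])
T=np.array(f["camera_from_world"]); print(-T[:3,:3].T@T[:3,3], T[2,:3])
print(proj(f,[[.539,-.009,.1],[.539,-.009,.134]]))
```

```text
[ 0.19053618 -0.59522309  0.25031633] 0.3097936161960847
[ 0.25225616 -0.57582539  0.37417567] [-0.24545779 -0.0788795  -0.96619278]
[[146.11559512  75.84717688]
 [693.80752689 675.38805504]]
```

View pics/w1.png

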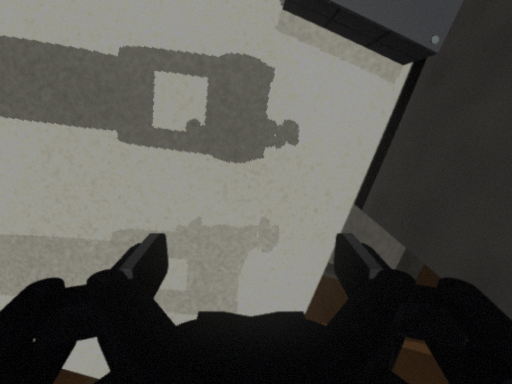

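The arm had not moved, because every key is required. The wrist picture shows only table, shadow and the fingers at about (145,265) and (355,255). Resending with all keys.

>>> apply_moves(
  series=[
    {"jaw": 0,"dx": 128,"dy": -113,"dz": 0,"turn": -0.293},
    {"jaw": 0,"dx": 128,"dy": -113,"dz": 0,"turn": -0.293},
    {"jaw": 0,"dx": 128,"dy": -113,"dz": 0,"turn": -0.293},
    {"jaw": 0,"dx": 128,"dy": -113,"dz": 0,"turn": -0.293},
    {"jaw": 0,"dx": 128,"dy": -113,"dz": 0,"turn": -0.293},
  ],
)

```text
time: 1.52
tool_pos: [0.2805, -0.4441, 0.2502]
tool_rot: [-0.001, 0.954, 0.299, 0.001]
contact_force: [-0.1, -0.1, 0.0]
gripper_width: 0.999
grasp_force: 0.0
```

>>> apply_moves(
  series=[
    {"jaw": 0,"dx": 155,"dy": -71,"dz": 0,"turn": -0.293},
    {"jaw": 0,"dx": 155,"dy": -71,"dz": 0,"turn": -0.293},
    {"jaw": 0,"dx": 155,"dy": -71,"dz": 0,"turn": -0.293},
    {"jaw": 0,"dx": 155,"dy": -71,"dz": 0,"turn": -0.293},
    {"jaw": 0,"dx": 155,"dy": -71,"dz": 0,"turn": -0.293},
  ],
)

```text
time: 1.93
tool_pos: [0.3677, -0.2978, 0.2505]
tool_rot: [-0.0, 0.9, 0.436, 0.001]
contact_force: [-1.1, -0.4, 0.5]
gripper_width: 0.996
grasp_force: 0.0
```

>>> apply_moves(
  series=[
    {"jaw": 0,"dx": 169,"dy": -23,"dz": 0,"turn": -0.293},
    {"jaw": 0,"dx": 169,"dy": -23,"dz": 0,"turn": -0.293},
    {"jaw": 0,"dx": 169,"dy": -23,"dz": 0,"turn": -0.293},
    {"jaw": 0,"dx": 169,"dy": -23,"dz": 0,"turn": -0.293},
    {"jaw": 0,"dx": 169,"dy": -23,"dz": 0,"turn": -0.293},
  ],
)

```text
time: 2.35
tool_pos: [0.4552, -0.1516, 0.2506]
tool_rot: [-0.0, 0.827, 0.563, 0.001]
contact_force: [0.4, 0.2, 0.1]
gripper_width: 0.995
grasp_force: 0.0
```

>>> apply_moves(
  series=[
    {"jaw": 0,"dx": 168,"dy": 26,"dz": 0,"turn": -0.293},
    {"jaw": 0,"dx": 168,"dy": 26,"dz": 0,"turn": -0.293},
    {"jaw": 0,"dx": 168,"dy": 26,"dz": 0,"turn": -0.293},
    {"jaw": 0,"dx": 168,"dy": 26,"dz": 0,"turn": -0.293},
    {"jaw": 0,"dx": 168,"dy": 26,"dz": 0,"turn": -0.293},
  ],
)

```text
time: 2.77
tool_pos: [0.5419, -0.0058, 0.2504]
tool_rot: [-0.0, 0.736, 0.677, 0.001]
contact_force: [-0.7, 0.7, 0.3]
gripper_width: 0.998
grasp_force: 0.0
```

Run:
```python
from h import *
s=state();p,y,_=pose(); print(s["time"],p,y)
f=grab_frame("wrist"); im=f["pixels"].copy()
m=render(f,up(COVER,30),(.539,-.0092,-.088))>.5
r=render(f,up(COVER[1:],30),(.539,-.0092,-.088))>.5
for q,c in((m,(0,255,0)),(r,(255,0,0))):
    cs,_=cv2.findContours(q.astype(np.uint8),0,2); cv2.drawContours(im,cs,-1,c,1)
cv2.imwrite("pics/w2.png",im[:,:,::-1])
for o in spotter.outline_of(f,"cover"): print(o["conf"],o["extent"])
```

```text
2.7667 [ 0.54194909 -0.00576881  0.25035958] 1.486777602996506
0.81 [163.8, 112.7, 331.1, 248.9]
```

View pics/w2.png

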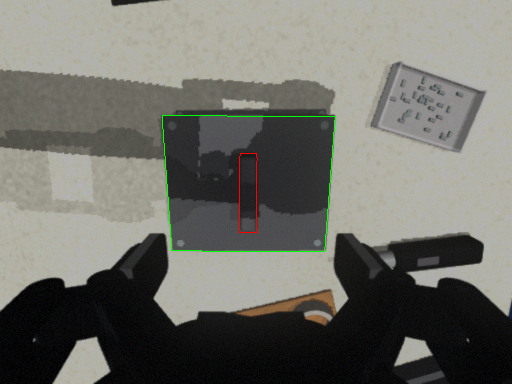

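The picture shows the cover top plate at (165..333, 115..250) and its rib at (239..257, 153..233), agreeing with the fitted model within a pixel or two. Next: descend and grasp.

>>> apply_moves(
  series=[
    {"jaw": 0,"dx": -3.6,"dy": -2.7,"dz": 30,"turn": 0.004},
    {"jaw": 0,"dx": -3.6,"dy": -2.7,"dz": 60,"turn": 0.004},
    {"jaw": 0,"dx": -3.6,"dy": -2.7,"dz": 80,"turn": 0.004},
    {"jaw": 0.3,"dx": -3.6,"dy": -2.7,"dz": 100,"turn": 0.004},
    {"jaw": 0.3,"dx": -3.6,"dy": -2.7,"dz": 110,"turn": 0.004},
  ],
)

```text
time: 3.28
tool_pos: [0.5347, -0.0148, 0.1373]
tool_rot: [-0.002, 0.74, 0.673, -0.002]
contact_force: [-0.8, -0.3, -0.2]
gripper_width: 0.751
grasp_force: 0.0
```

>>> apply_moves(
  series=[
    {"jaw": 0.3,"dx": 0,"dy": 0,"dz": 8,"turn": 0},
    {"jaw": 0.3,"dx": 0,"dy": 0,"dz": 16,"turn": 0},
    {"jaw": 0.3,"dx": 0,"dy": 0,"dz": 16,"turn": 0},
    {"jaw": 0.5,"dx": 0,"dy": 0,"dz": 16,"turn": 0},
    {"jaw": 1,"dx": 0,"dy": 0,"dz": 16,"turn": 0},
  ],
)

```text
time: 3.7
tool_pos: [0.5376, -0.0133, 0.1256]
tool_rot: [0.001, 0.739, 0.673, 0.001]
contact_force: [0.4, 0.2, 0.5]
gripper_width: 0.43
grasp_force: 0.0
```

>>> apply_moves(
  series=[
    {"jaw": 1,"dx": 0,"dy": 0,"dz": 0,"turn": 0},
    {"jaw": 1,"dx": 0,"dy": 0,"dz": 0,"turn": 0},
    {"jaw": 1,"dx": 0,"dy": 0,"dz": 0,"turn": 0},
    {"jaw": 1,"dx": 0,"dy": 0,"dz": 0,"turn": 0},
    {"jaw": 1,"dx": 0,"dy": 0,"dz": 0,"turn": 0},
  ],
)

```text
time: 4.12
tool_pos: [0.5378, -0.0132, 0.1257]
tool_rot: [0.001, 0.739, 0.674, 0.001]
contact_force: [1.1, 0.2, 5.3]
gripper_width: 0.176
grasp_force: 59.8
```

>>> apply_moves(
  series=[
    {"jaw": 1,"dx": 0,"dy": 0,"dz": -5,"turn": 0},
    {"jaw": 1,"dx": 0,"dy": 0,"dz": -20,"turn": 0},
    {"jaw": 1,"dx": 0,"dy": 0,"dz": -45,"turn": 0},
    {"jaw": 1,"dx": 0,"dy": 0,"dz": -75,"turn": 0},
    {"jaw": 1,"dx": 0,"dy": 0,"dz": -100,"turn": 0},
  ],
)

```text
time: 4.53
tool_pos: [0.5357, -0.0128, 0.2242]
tool_rot: [-0.001, 0.739, 0.673, -0.001]
contact_force: [1.0, 0.5, -2.6]
gripper_width: 0.17
grasp_force: 59.6
```

>>> apply_moves(
  series=[
    {"jaw": 1,"dx": 0,"dy": 0,"dz": -15,"turn": 0},
    {"jaw": 1,"dx": 0,"dy": 0,"dz": -25,"turn": 0},
    {"jaw": 1,"dx": 0,"dy": 0,"dz": -25,"turn": 0},
    {"jaw": 1,"dx": 0,"dy": 0,"dz": -25,"turn": 0},
  ],
)

```text
time: 4.87
tool_pos: [0.5362, -0.0129, 0.2482]
tool_rot: [-0.001, 0.739, 0.673, -0.001]
contact_force: [-0.1, -0.4, -3.0]
gripper_width: 0.173
grasp_force: 59.6
```

Run:
```python
from h import *
s=state();p,y,_=pose(); print(s["time"],p,y,s["contact_force"],s["gripper_width"])
plan([(.512,.305,p[2],1.571),(.512,.305,.105,1.571)])
f=grab_frame("scene"); save(f,"s1")
```

```text
4.8667 [ 0.53623188 -0.01294854  0.24819774] 1.4777589171296825 [-0.0603079  -0.42670446 -2.99729244] 0.17346800694514344
{'dx': np.float64(157.2), 'dy': np.float64(-26.8), 'dz': np.float64(-0.0), 'turn': np.float64(-0.047)}
{'dx': np.float64(158.2), 'dy': np.float64(-19.5), 'dz': np.float64(-0.0), 'turn': np.float64(-0.047)}
-- [0.512 0.305 0.248] 1.571
{'dx': np.float64(0.0), 'dy': np.float64(0.0), 'dz': np.float64(143.2), 'turn': np.float64(-0.0)}
-- [0.512 0.305 0.105] 1.571
```

View pics/s1.png

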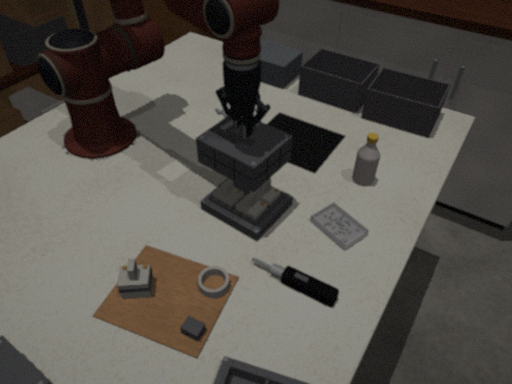

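Cover is up level, held at (245,140); the tray at (247,205) is open. Carry it to the mat.

>>> apply_moves(
  series=[
    {"jaw": 1,"dx": 25,"dy": -4,"dz": 0,"turn": -0.01},
    {"jaw": 1,"dx": 60,"dy": -10,"dz": 0,"turn": -0.02},
    {"jaw": 1,"dx": 95,"dy": -16,"dz": 0,"turn": -0.03},
    {"jaw": 1,"dx": 130,"dy": -22,"dz": 0,"turn": -0.04},
    {"jaw": 1,"dx": 157,"dy": -27,"dz": 0,"turn": -0.047},
  ],
)

```text
time: 5.33
tool_pos: [0.5229, 0.1478, 0.2466]
tool_rot: [-0.002, 0.723, 0.691, -0.002]
contact_force: [0.1, 0.2, -3.4]
gripper_width: 0.171
grasp_force: 59.5
```

>>> apply_moves(
  series=[
    {"jaw": 1,"dx": 35,"dy": -4,"dz": 0,"turn": -0.01},
    {"jaw": 1,"dx": 70,"dy": -8,"dz": 0,"turn": -0.02},
    {"jaw": 1,"dx": 105,"dy": -12,"dz": 0,"turn": -0.03},
    {"jaw": 1,"dx": 135,"dy": -16,"dz": 0,"turn": -0.04},
    {"jaw": 1,"dx": 158,"dy": -19,"dz": 0,"turn": -0.047},
  ],
)

```text
time: 5.75
tool_pos: [0.511, 0.3065, 0.2463]
tool_rot: [-0.001, 0.706, 0.708, -0.002]
contact_force: [-0.1, -0.1, -2.1]
gripper_width: 0.18
grasp_force: 59.5
```

>>> apply_moves(
  series=[
    {"jaw": 1,"dx": 0,"dy": 0,"dz": 10,"turn": 0},
    {"jaw": 1,"dx": 0,"dy": 0,"dz": 40,"turn": 0},
    {"jaw": 1,"dx": 0,"dy": 0,"dz": 75,"turn": 0},
    {"jaw": 1,"dx": 0,"dy": 0,"dz": 105,"turn": 0},
    {"jaw": 1,"dx": 0,"dy": 0,"dz": 125,"turn": 0},
  ],
)

```text
time: 6.17
tool_pos: [0.5095, 0.3026, 0.1177]
tool_rot: [-0.002, 0.707, 0.707, -0.004]
contact_force: [-0.9, -0.5, -4.1]
gripper_width: 0.174
grasp_force: 59.4
```

>>> apply_moves(
  series=[
    {"jaw": 1,"dx": 0,"dy": 0,"dz": 5,"turn": 0},
    {"jaw": 1,"dx": 0,"dy": 0,"dz": 10,"turn": 0},
    {"jaw": 1,"dx": 0,"dy": 0,"dz": 13,"turn": 0},
    {"jaw": 1,"dx": 0,"dy": 0,"dz": 13,"turn": 0},
  ],
)

```text
time: 6.5
tool_pos: [0.5133, 0.3045, 0.1119]
tool_rot: [0.0, 0.707, 0.707, 0.0]
contact_force: [-0.7, -0.1, -2.3]
gripper_width: 0.176
grasp_force: 59.5
```

>>> apply_moves(
  series=[
    {"jaw": 1,"dx": 0,"dy": 0,"dz": 4,"turn": 0},
    {"jaw": 1,"dx": 0,"dy": 0,"dz": 7,"turn": 0},
    {"jaw": 1,"dx": 0,"dy": 0,"dz": 9,"turn": 0},
    {"jaw": 1,"dx": 0,"dy": 0,"dz": 10,"turn": 0},
    {"jaw": 1,"dx": 0,"dy": 0,"dz": 10,"turn": 0},
  ],
)

```text
time: 6.92
tool_pos: [0.5127, 0.3045, 0.1013]
tool_rot: [-0.0, 0.707, 0.707, -0.0]
contact_force: [0.2, 0.0, -2.1]
gripper_width: 0.172
grasp_force: 59.5
```

>>> apply_moves(
  series=[
    {"jaw": 1,"dx": 0,"dy": 0,"dz": 1,"turn": 0},
    {"jaw": 1,"dx": 0,"dy": 0,"dz": 2,"turn": 0},
    {"jaw": 1,"dx": 0,"dy": 0,"dz": 2,"turn": 0},
  ],
)

```text
time: 7.17
tool_pos: [0.513, 0.3047, 0.0998]
tool_rot: [0.0, 0.707, 0.707, 0.0]
contact_force: [-0.4, -0.4, -0.5]
gripper_width: 0.178
grasp_force: 59.8
```

>>> apply_moves(
  series=[
    {"jaw": 1,"dx": 0,"dy": 0,"dz": 1,"turn": 0},
    {"jaw": 1,"dx": 0,"dy": 0,"dz": 1,"turn": 0},
    {"jaw": 0.8,"dx": 0,"dy": 0,"dz": 1,"turn": 0},
    {"jaw": 0.6,"dx": 0,"dy": 0,"dz": 1,"turn": 0},
    {"jaw": 0.4,"dx": 0,"dy": 0,"dz": 1,"turn": 0},
  ],
)

```text
time: 7.58
tool_pos: [0.5131, 0.3046, 0.0985]
tool_rot: [0.0, 0.707, 0.707, 0.0]
contact_force: [-1.2, -0.4, 0.2]
gripper_width: 0.47
grasp_force: 0.0
```

>>> apply_moves(
  series=[
    {"jaw": 0.4,"dx": 0,"dy": 0,"dz": 0,"turn": 0},
    {"jaw": 0.4,"dx": 0,"dy": 0,"dz": -10,"turn": 0},
    {"jaw": 0.4,"dx": 0,"dy": 0,"dz": -40,"turn": 0},
    {"jaw": 0.2,"dx": 0,"dy": 0,"dz": -80,"turn": 0},
    {"jaw": 0.2,"dx": 0,"dy": 0,"dz": -120,"turn": 0},
  ],
)

```text
time: 8.0
tool_pos: [0.5119, 0.3041, 0.2189]
tool_rot: [-0.001, 0.707, 0.707, -0.001]
contact_force: [1.2, 0.3, 1.2]
gripper_width: 0.8
grasp_force: 0.0
```

Run:
```python
from h import *
s=state();p,y,_=pose(); print(s["time"],p,y)
F=[grab_frame(c) for c in("top","scene")]
for f,c in zip(F,"ab"): save(f,"open_"+c)
R=[reg(f,"cover") for f in F]; print([r is not None and r.sum() for r in R])
# crop of base, both views
a=cv2.resize(F[0]["pixels"][130:240,200:300],None,fx=4,fy=4,interpolation=2)
b=cv2.resize(F[1]["pixels"][150:260,180:310],None,fx=3,fy=4,interpolation=2)
cv2.imwrite("pics/opencrop.png",np.hstack([a,b])[:,:,::-1])
for f in F:
  for n in("base","spare","module1"):
    print(n,[(round(o["conf"],2),o["extent"]) for o in spotter.outline_of(f,n)])
```

```text
8.0 [0.51191768 0.3040966  0.2189491 ] 1.571781627635749
[np.int64(5226), np.int64(2801)]
base [(0.91, [209.5, 142.4, 283.7, 226.7])]
spare [(0.87, [377.9, 197.7, 412.9, 231.1])]
module1 [(0.81, [246.9, 186.5, 274.5, 215.3]), (0.76, [226.2, 151.4, 251.5, 181.8]), (0.64, [249.7, 154.0, 275.0, 186.3])]
base [(0.92, [202.0, 171.0, 292.0, 239.8])]
spare [(0.6, [117.0, 263.3, 151.8, 298.7])]
module1 [(0.95, [211.6, 175.7, 244.0, 208.4]), (0.68, [251.4, 178.2, 280.3, 204.5]), (0.66, [234.9, 190.1, 270.2, 223.4]), (0.33, [253.4, 260.5, 337.5, 309.8])]
```

View pics/opencrop.png

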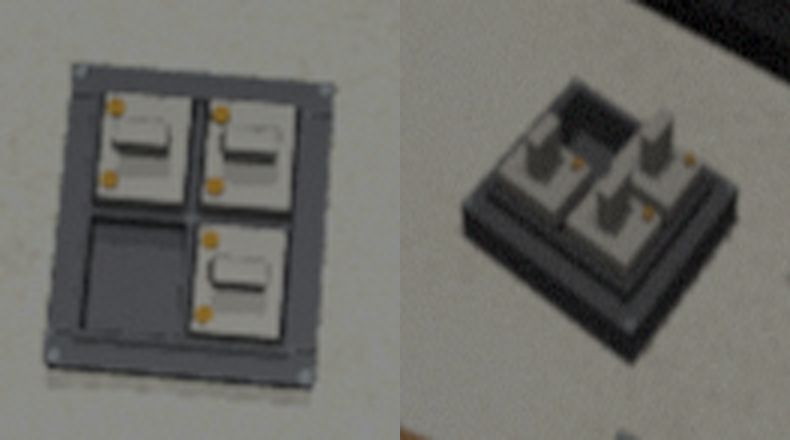

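The crop shows modules in three bays and the empty bay at lower left in the top view, i.e. the near/left one (local x −36, y +30). Orange dots sit on the modules' +y side.

Run:
```python
from h import *
F=[grab_frame(c) for c in("top","scene")]
R=[]
for f in F:
    r=reg(f,"base").astype(float)
    for o in spotter.outline_of(f,"module1"):
        e=o["extent"]
        if e[0]>200 and e[2]<300 and e[3]<240 and e[1]>120: r=np.maximum(r,o["region"])
    R.append(cv2.morphologyEx(r,cv2.MORPH_CLOSE,np.ones((5,5))))
B=BASE+[(0,0,30,42,148,124)]+[(x+a,y+b,z0+6,z1+6,s,t) for a,b in((36,30),(36,-30),(-36,-30)) for x,y,z0,z1,s,t in MOD]
for a,b in((F,R),(F[:1],R[:1]),(F[1:],R[1:])): print("base",*fit(a,b,B,(.54,-.009,-.08)))
M=[reg(f,"cover").astype(float) for f in F]
C=up(COVER,4); print("cover scene",*fit(F[1:],M[1:],C,(.513,.309,0)))
plan([(.483,-.346,.25,2.2)])
```

```text
base [ 0.54202529 -0.01048001 -0.07695005] 0.08285698468868752
base [ 0.54192874 -0.01079126 -0.07804386] 0.02471613155833986
base [ 0.54384106 -0.01073193 -0.07272785] 0.04990520043336945
cover scene [ 0.51526179  0.30921014 -0.01663274] 0.03602506091193874
{'dx': np.float64(-162.6), 'dy': np.float64(-7.6), 'dz': np.float64(-7.9), 'turn': np.float64(-0.157)}
{'dx': np.float64(-159.4), 'dy': np.float64(-33.0), 'dz': np.float64(-7.9), 'turn': np.float64(-0.157)}
{'dx': np.float64(-152.3), 'dy': np.float64(-57.5), 'dz': np.float64(-7.9), 'turn': np.float64(-0.157)}
{'dx': np.float64(-141.4), 'dy': np.float64(-80.6), 'dz': np.float64(-7.9), 'turn': np.float64(-0.157)}
-- [ 0.483 -0.346  0.25 ] 2.2
```

>>> apply_moves(
  series=[
    {"jaw": 0,"dx": -163,"dy": -8,"dz": -8,"turn": -0.157},
    {"jaw": 0,"dx": -163,"dy": -8,"dz": -8,"turn": -0.157},
    {"jaw": 0,"dx": -163,"dy": -8,"dz": -8,"turn": -0.157},
    {"jaw": 0,"dx": -163,"dy": -8,"dz": -8,"turn": -0.157},
    {"jaw": 0,"dx": -163,"dy": -8,"dz": -8,"turn": -0.157},
  ],
)

```text
time: 9.32
tool_pos: [0.5051, 0.1362, 0.2269]
tool_rot: [0.001, 0.651, 0.759, -0.001]
contact_force: [1.1, -0.5, -0.5]
gripper_width: 0.998
grasp_force: 0.0
```

>>> apply_moves(
  series=[
    {"jaw": 0,"dx": -159,"dy": -33,"dz": -8,"turn": -0.157},
    {"jaw": 0,"dx": -159,"dy": -33,"dz": -8,"turn": -0.157},
    {"jaw": 0,"dx": -159,"dy": -33,"dz": -8,"turn": -0.157},
    {"jaw": 0,"dx": -159,"dy": -33,"dz": -8,"turn": -0.157},
    {"jaw": 0,"dx": -159,"dy": -33,"dz": -8,"turn": -0.157},
  ],
)

```text
time: 9.73
tool_pos: [0.4974, -0.0264, 0.2352]
tool_rot: [0.001, 0.59, 0.807, -0.001]
contact_force: [0.6, 0.2, 0.2]
gripper_width: 0.999
grasp_force: 0.0
```

>>> apply_moves(
  series=[
    {"jaw": 0,"dx": -152,"dy": -58,"dz": -8,"turn": -0.157},
    {"jaw": 0,"dx": -152,"dy": -58,"dz": -8,"turn": -0.157},
    {"jaw": 0,"dx": -152,"dy": -58,"dz": -8,"turn": -0.157},
    {"jaw": 0,"dx": -152,"dy": -58,"dz": -8,"turn": -0.157},
    {"jaw": 0,"dx": -152,"dy": -58,"dz": -8,"turn": -0.157},
  ],
)

```text
time: 10.15
tool_pos: [0.4891, -0.1886, 0.2431]
tool_rot: [0.001, 0.525, 0.851, -0.001]
contact_force: [0.3, -0.2, -0.2]
gripper_width: 1.001
grasp_force: 0.0
```

>>> apply_moves(
  series=[
    {"jaw": 0,"dx": -141,"dy": -81,"dz": -8,"turn": -0.157},
    {"jaw": 0,"dx": -141,"dy": -81,"dz": -8,"turn": -0.157},
    {"jaw": 0,"dx": -141,"dy": -81,"dz": -8,"turn": -0.157},
    {"jaw": 0,"dx": -141,"dy": -81,"dz": -8,"turn": -0.157},
    {"jaw": 0,"dx": -141,"dy": -81,"dz": -8,"turn": -0.157},
  ],
)

```text
time: 10.57
tool_pos: [0.4809, -0.3509, 0.2506]
tool_rot: [0.001, 0.456, 0.89, -0.001]
contact_force: [-0.9, -0.5, -0.2]
gripper_width: 0.999
grasp_force: 0.0
```

Run:
```python
from h import *
s=state();p,y,_=pose(); print(s["time"],p,y)
f=grab_frame("wrist"); im=f["pixels"].copy()
r=reg(f,"spare")
if r is not None:
  for y0 in(.45,.65,.85):
    q,c=fit([f],[r.astype(float)],up(MOD,6),(.483,-.346,y0)); print(q,c)
    cs,_=cv2.findContours((render(f,up(MOD[1:],6),q)>.5).astype(np.uint8),0,2); cv2.drawContours(im,cs,-1,(255,0,0),1)
  cs,_=cv2.findContours((render(f,up(MOD[:1],6),q)>.5).astype(np.uint8),0,2); cv2.drawContours(im,cs,-1,(0,255,0),1)
cv2.imwrite("pics/w3.png",im[:,:,::-1])
```

```text
10.5667 [ 0.48092112 -0.35087837  0.25059208] 2.1945482056995025
[ 0.48208761 -0.3447683   0.65019117] 0.03262626262626263
[ 0.48147551 -0.34478113  0.65050199] 0.03363636363636364
[ 0.48165505 -0.34505239  0.64937521] 0.030707070707070707
```

View pics/w3.png

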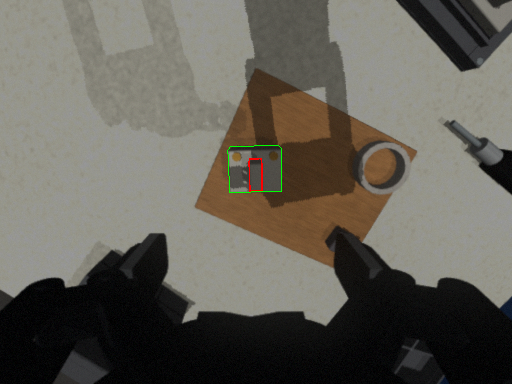

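Spare body at (228..282,146..192), rib at (249..263,158..191), matching the fit (0.482, −0.345, yaw 0.65); dots on its +y side like the others. Descend.

>>> apply_moves(
  series=[
    {"jaw": 0.2,"dx": 1,"dy": 0,"dz": 30,"turn": -0.02},
    {"jaw": 0.2,"dx": 1,"dy": 0,"dz": 65,"turn": -0.02},
    {"jaw": 0.2,"dx": 1,"dy": 0,"dz": 95,"turn": -0.02},
    {"jaw": 0.2,"dx": 1,"dy": 0,"dz": 110,"turn": -0.02},
    {"jaw": 0.2,"dx": 1,"dy": 0,"dz": 120,"turn": -0.02},
  ],
)

```text
time: 11.08
tool_pos: [0.48, -0.3416, 0.1269]
tool_rot: [-0.002, 0.444, 0.896, 0.001]
contact_force: [-0.4, -0.4, 0.7]
gripper_width: 0.8
grasp_force: 0.0
```

>>> apply_moves(
  series=[
    {"jaw": 0.3,"dx": 0,"dy": 0,"dz": 5,"turn": 0},
    {"jaw": 0.3,"dx": 0,"dy": 0,"dz": 5,"turn": 0},
    {"jaw": 0.3,"dx": 0,"dy": 0,"dz": 5,"turn": 0},
  ],
)

```text
time: 11.33
tool_pos: [0.4816, -0.3448, 0.1267]
tool_rot: [0.001, 0.444, 0.896, -0.0]
contact_force: [0.1, 0.5, -0.0]
gripper_width: 0.702
grasp_force: 0.0
```

Run:
```python
from h import *
s=state();p,y,_=pose(); print(s["time"],p,y)
plan([(.4818,-.3449,.080,2.221)])
```

```text
11.3333 [ 0.48162603 -0.34476609  0.1266706 ] 2.2205678699078173
{'dx': np.float64(-0.2), 'dy': np.float64(0.1), 'dz': np.float64(46.7), 'turn': np.float64(-0.0)}
-- [ 0.482 -0.345  0.08 ] 2.221
```

>>> apply_moves(
  series=[
    {"jaw": 0.3,"dx": 0,"dy": 0,"dz": 15,"turn": 0},
    {"jaw": 0.3,"dx": 0,"dy": 0,"dz": 30,"turn": 0},
    {"jaw": 0.3,"dx": 0,"dy": 0,"dz": 40,"turn": 0},
    {"jaw": 0.3,"dx": 0,"dy": 0,"dz": 46,"turn": 0},
    {"jaw": 0.3,"dx": 0,"dy": 0,"dz": 46,"turn": 0},
  ],
)

```text
time: 11.75
tool_pos: [0.4804, -0.3444, 0.0786]
tool_rot: [-0.001, 0.445, 0.896, 0.0]
contact_force: [-0.4, 0.4, 0.2]
gripper_width: 0.701
grasp_force: 0.0
```

>>> apply_moves(
  series=[
    {"jaw": 0.5,"dx": 0,"dy": 0,"dz": 0,"turn": 0},
    {"jaw": 0.7,"dx": 0,"dy": 0,"dz": 0,"turn": 0},
    {"jaw": 1,"dx": 0,"dy": 0,"dz": 0,"turn": 0},
    {"jaw": 1,"dx": 0,"dy": 0,"dz": 0,"turn": 0},
    {"jaw": 1,"dx": 0,"dy": 0,"dz": 0,"turn": 0},
  ],
)

```text
time: 12.17
tool_pos: [0.4813, -0.3452, 0.0802]
tool_rot: [0.001, 0.445, 0.896, -0.0]
contact_force: [0.6, 0.3, 1.4]
gripper_width: 0.153
grasp_force: 60.4
```

>>> apply_moves(
  series=[
    {"jaw": 1,"dx": 0,"dy": 0,"dz": 0,"turn": 0},
    {"jaw": 1,"dx": 0,"dy": 0,"dz": 0,"turn": 0},
    {"jaw": 1,"dx": 0,"dy": 0,"dz": 0,"turn": 0},
  ],
)

```text
time: 12.42
tool_pos: [0.4813, -0.3452, 0.0802]
tool_rot: [0.001, 0.445, 0.896, -0.0]
contact_force: [0.6, 0.6, 4.7]
gripper_width: 0.159
grasp_force: 60.8
```

>>> apply_moves(
  series=[
    {"jaw": 1,"dx": 0,"dy": 0,"dz": -5,"turn": 0},
    {"jaw": 1,"dx": 0,"dy": 0,"dz": -25,"turn": 0},
    {"jaw": 1,"dx": 0,"dy": 0,"dz": -60,"turn": 0},
    {"jaw": 1,"dx": 0,"dy": 0,"dz": -100,"turn": 0},
    {"jaw": 1,"dx": 0,"dy": 0,"dz": -135,"turn": 0},
  ],
)

```text
time: 12.83
tool_pos: [0.4798, -0.3442, 0.2146]
tool_rot: [-0.001, 0.445, 0.896, 0.0]
contact_force: [0.1, -0.3, -1.6]
gripper_width: 0.151
grasp_force: 59.8
```

Run:
```python
from h import *
plan([(.5084,.0222,.2150,1.494)],start=(.4814,-.345,.2150,2.221))
f=grab_frame("wrist")
for b,n in((BASE+[(0,0,30,42,148,124)],"base"),):
    for o in spotter.outline_of(f,n)[:2]: print(n,o["conf"],o["extent"])
```

```text
{'dx': np.float64(138.0), 'dy': np.float64(121.9), 'dz': np.float64(-0.0), 'turn': 0.364}
{'dx': np.float64(172.3), 'dy': np.float64(64.9), 'dz': np.float64(-0.0), 'turn': 0.364}
-- [0.508 0.022 0.215] 1.494
base 0.6 [414.0, 2.2, 512.0, 78.0]
```

>>> apply_moves(
  series=[
    {"jaw": 1,"dx": 25,"dy": 22,"dz": -3,"turn": 0.07},
    {"jaw": 1,"dx": 53,"dy": 47,"dz": -6,"turn": 0.15},
    {"jaw": 1,"dx": 81,"dy": 72,"dz": -8,"turn": 0.22},
    {"jaw": 1,"dx": 109,"dy": 97,"dz": -10,"turn": 0.29},
    {"jaw": 1,"dx": 138,"dy": 122,"dz": -10,"turn": 0.364},
  ],
)

```text
time: 13.35
tool_pos: [0.4934, -0.1594, 0.2226]
tool_rot: [-0.001, 0.601, 0.799, -0.0]
contact_force: [0.8, -0.6, -2.5]
gripper_width: 0.152
grasp_force: 59.8
```

>>> apply_moves(
  series=[
    {"jaw": 1,"dx": 37,"dy": 14,"dz": 0,"turn": 0.08},
    {"jaw": 1,"dx": 74,"dy": 28,"dz": 0,"turn": 0.16},
    {"jaw": 1,"dx": 110,"dy": 42,"dz": 0,"turn": 0.24},
    {"jaw": 1,"dx": 145,"dy": 55,"dz": 0,"turn": 0.31},
    {"jaw": 1,"dx": 172,"dy": 65,"dz": 0,"turn": 0.364},
  ],
)

```text
time: 13.77
tool_pos: [0.507, 0.0248, 0.2221]
tool_rot: [-0.001, 0.735, 0.678, -0.001]
contact_force: [0.8, -0.7, -2.4]
gripper_width: 0.151
grasp_force: 59.8
```

>>> apply_moves(
  series=[
    {"jaw": 1,"dx": 0,"dy": 0,"dz": 0,"turn": 0},
    {"jaw": 1,"dx": 0,"dy": 0,"dz": 0,"turn": 0},
    {"jaw": 1,"dx": 0,"dy": 0,"dz": 0,"turn": 0},
  ],
)

```text
time: 14.02
tool_pos: [0.5077, 0.0219, 0.2228]
tool_rot: [-0.001, 0.734, 0.679, -0.001]
contact_force: [0.4, 0.6, -2.7]
gripper_width: 0.151
grasp_force: 59.8
```

Run:
```python
from h import *
s=state();p,y,_=pose(); print(s["time"],p,y,s["gripper_width"])
f=grab_frame("wrist"); im=f["pixels"].copy()
b=(.542,-.0105,-.077)
def dr(bx,q,c):
    cs,_=cv2.findContours((render(f,bx,q)>.5).astype(np.uint8),0,2); cv2.drawContours(im,cs,-1,c,1)
dr([(0,0,29,30,180,156)],b,(255,0,0)); dr([(0,0,41,42,148,124)],b,(0,255,0)); dr([(-36,30,35,36,68,56)],b,(255,255,0))
for a,c in((36,30),(36,-30),(-36,-30)): dr([(a,c,55,56,62,50)],b,(0,255,255))
z=p[2]*1000-74.2
dr([(0,0,z,z+50,62,50)],(p[0],p[1],y-np.pi/2),(255,0,255))
cv2.imwrite("pics/w4.png",cv2.resize(im,(768,576),interpolation=2)[:,:,::-1])
for n in("base","module1","spare"):
    for o in spotter.outline_of(f,n): print(n,o["conf"],o["extent"])
```

```text
14.0167 [0.50773718 0.02187164 0.22282788] 1.4925159717395735 0.1508636352092021
base 0.72 [205.1, 131.3, 366.1, 258.9]
module1 0.9 [289.2, 150.7, 351.7, 202.5]
module1 0.87 [302.6, 203.1, 345.5, 256.9]
spare 0.95 [197.7, 175.0, 306.6, 295.0]
```

View pics/w4.png

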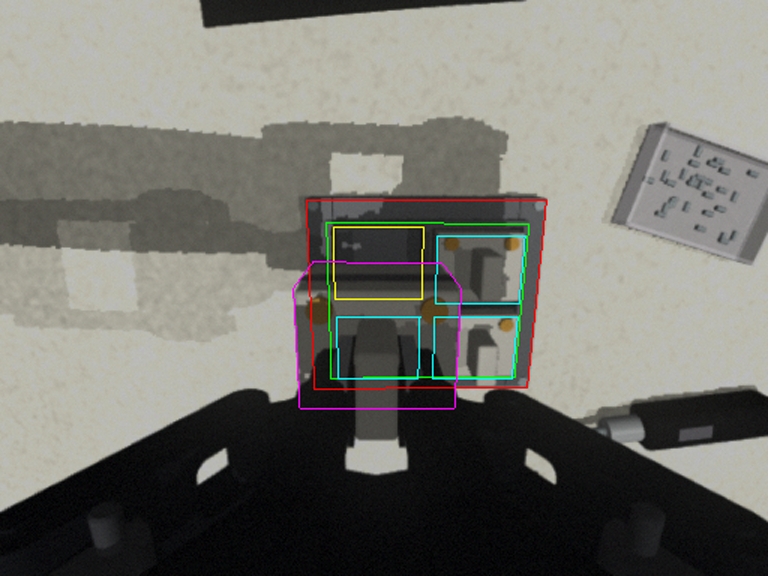

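Overlay agrees with the image: flange at (307..546,199..388), bay rim at (333..424,227..299), held module at (293..460,262..). Descending with force checks.

>>> apply_moves(
  series=[
    {"jaw": 1,"dx": 0,"dy": 0.7,"dz": 20,"turn": 0},
    {"jaw": 1,"dx": 0,"dy": 0.7,"dz": 50,"turn": 0},
    {"jaw": 1,"dx": 0,"dy": 0.7,"dz": 75,"turn": 0},
    {"jaw": 1,"dx": 0,"dy": 0.7,"dz": 92,"turn": 0},
    {"jaw": 1,"dx": 0,"dy": 0.7,"dz": 98,"turn": 0},
  ],
)

```text
time: 14.63
tool_pos: [0.5069, 0.0214, 0.1226]
tool_rot: [-0.002, 0.735, 0.678, -0.002]
contact_force: [-0.1, 0.7, -2.7]
gripper_width: 0.152
grasp_force: 59.8
```

>>> apply_moves(
  series=[
    {"jaw": 1,"dx": 0,"dy": 0,"dz": 0,"turn": 0},
    {"jaw": 1,"dx": 0,"dy": 0,"dz": 0,"turn": 0},
    {"jaw": 1,"dx": 0,"dy": 0,"dz": 0,"turn": 0},
  ],
)

```text
time: 14.88
tool_pos: [0.5105, 0.0217, 0.1283]
tool_rot: [0.001, 0.735, 0.678, 0.001]
contact_force: [-1.3, 0.7, -1.9]
gripper_width: 0.149
grasp_force: 59.7
```

Run:
```python
from h import *
s=state();p,y,_=pose(); print(s["time"],p,y,s["contact_force"])
f=grab_frame("wrist"); b=(.542,-.0105,-.077)
im=f["pixels"].copy()
def dr(bx,q,c):
    cs,_=cv2.findContours((render(f,bx,q)>.5).astype(np.uint8),0,2); cv2.drawContours(im,cs,-1,c,1)
dr([(0,0,29,30,180,156)],b,(255,0,0)); dr([(0,0,41,42,148,124)],b,(0,255,0))
z=p[2]*1000-74.2
dr([(0,0,z,z+50,62,50)],(p[0],p[1],y-np.pi/2),(255,0,255))
im=np.hstack([f["pixels"][100:290,180:380],im[100:290,180:380]])
cv2.imwrite("pics/w5.png",cv2.resize(im,(800,380),interpolation=2)[:,:,::-1])
```

```text
14.8833 [0.5105418  0.02170298 0.12826098] 1.4913555117117707 [-1.3244156   0.69456256 -1.92673683]
```

View pics/w5.png

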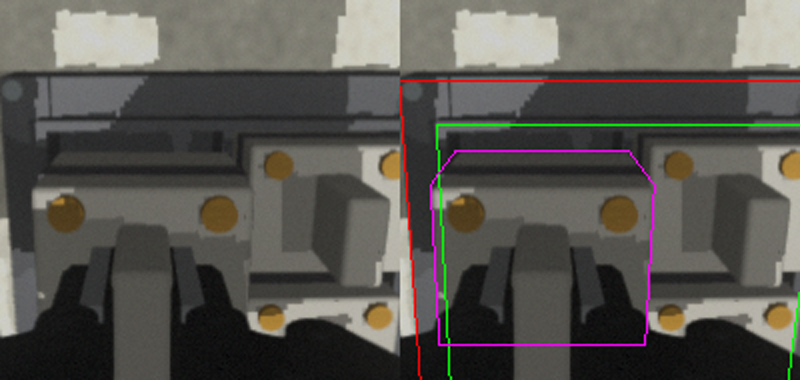

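Crop shows the held module's far-bottom edge at row 152 as modelled, but the tray's far rim lies ~7 zoomed px above the model: the tray may be 2 mm further in +y. Measuring that by edge gradients.

>>> apply_moves(
  series=[
    {"jaw": 1,"dx": 0,"dy": 0,"dz": 0,"turn": 0},
    {"jaw": 1,"dx": 0,"dy": 0,"dz": 0,"turn": 0},
    {"jaw": 1,"dx": 0,"dy": 0,"dz": 0,"turn": 0},
  ],
)

```text
time: 15.18
tool_pos: [0.5097, 0.0221, 0.1271]
tool_rot: [0.001, 0.734, 0.679, 0.0]
contact_force: [-0.2, 0.1, -3.3]
gripper_width: 0.145
grasp_force: 59.7
```

```bash
cat >> h.py <<'E'
def edge(f,q,A,B,ax,name,rng=6):
    "strongest edges near line A-B (mm, local to pose q), searched along local axis ax; offsets in mm"
    g=cv2.cvtColor(f["pixels"],cv2.COLOR_RGB2GRAY).astype(np.float32)
    c,s=np.cos(q[2]),np.sin(q[2]); A,B=np.float64(A),np.float64(B); t=np.linspace(.1,.9,40)[:,None]
    offs=np.arange(-rng,rng+.01,.25); pr=[]
    for o in offs:
        P=A+(B-A)*t; P[:,ax]+=o; P=P/1000; P[:,:2]=P[:,:2]@np.array([[c,s],[-s,c]])+q[:2]
        uv=np.float32(proj(f,P)).reshape(-1,1,2)
        pr.append(np.median(cv2.remap(g,uv,None,cv2.INTER_LINEAR)))
    d=np.gradient(cv2.GaussianBlur(np.float32(pr)[:,None],(1,5),0,sigmaY=1.5).ravel())/.25
    k=[i for i in range(1,len(d)-1) if abs(d[i])>=abs(d[i-1]) and abs(d[i])>abs(d[i+1]) and abs(d[i])>1.5]
    print(name,[(float(offs[i]),round(float(d[i]),1)) for i in k])
E
python3 - <<'E'
from h import *
s=state();p,y,_=pose(); print(s["time"],p,y)
b=(.542,-.0105,-.077)
f=grab_frame("wrist")
q=(p[0],p[1],y-np.pi/2); z=p[2]*1000-74.2
edge(f,b,(-85,78,30),(85,78,30),1,"flange far y")
edge(f,b,(-70,62,42),(70,62,42),1,"upst outer far y")
edge(f,b,(-70,58,42),(70,58,42),1,"upst inner far y")
edge(f,b,(-90,40,30),(-90,76,30),0,"flange left x")
edge(f,b,(90,-30,30),(90,70,30),0,"flange right x")
edge(f,b,(74,-30,42),(74,55,42),0,"upst right x")
for a,c in((36,30),(36,-30)):
    edge(f,b,(a-25,c+25,56),(a+25,c+25,56),1,f"mod{a,c} far y")
    edge(f,b,(a-31,c,56),(a-31,c+22,56),0,f"mod{a,c} left x")
    edge(f,b,(a+31,c-20,56),(a+31,c+22,56),0,f"mod{a,c} right x")
edge(f,q,(-31,25,z),(31,25,z),1,"held far bottom y")
edge(f,q,(-31,25,z+50),(31,25,z+50),1,"held far top y")
edge(f,q,(-31,0,z+50),(-31,24,z+50),0,"held left top x")
edge(f,q,(31,0,z+50),(31,24,z+50),0,"held right top x")
t=grab_frame("top")
for n,A,B,ax in(("flange near... -x",(-90,-70,30),(-90,70,30),0),("flange +x",(90,-70,30),(90,70,30),0),("flange +y",(-80,78,30),(80,78,30),1),("flange -y",(-80,-78,30),(80,-78,30),1)):
    edge(t,b,A,B,ax,"top "+n)
E
```

```text
15.1833 [0.50966848 0.022129   0.12710917] 1.4918737636972887
flange far y [(0.75, -10.5), (3.0, 46.3)]
upst outer far y [(-5.5, -9.2), (-3.25, 10.1), (1.25, -11.3), (3.25, 10.7)]
upst inner far y [(-5.25, -2.0), (-1.5, -9.5), (0.75, 10.1), (5.25, -11.3)]
flange left x [(0.0, -25.7)]
flange right x [(-0.25, 60.8)]
upst right x [(-0.5, -41.4)]
mod(36, 30) far y [(1.25, -20.4), (4.0, -14.8), (5.5, 5.9)]
mod(36, 30) left x [(-5.25, 6.4), (-0.75, -5.6), (1.25, 14.8)]
mod(36, 30) right x [(-0.75, -43.7)]
mod(36, -30) far y [(-5.5, 23.2), (1.5, -46.5)]
mod(36, -30) left x []
mod(36, -30) right x [(2.0, 17.8), (5.0, 2.2)]
held far bottom y [(-5.5, 10.3), (-1.0, -11.1), (5.5, 6.2)]
held far top y [(-0.75, -22.6), (2.75, -19.2), (5.25, 17.4)]
held left top x [(-5.5, -53.8), (0.5, 24.0)]
held right top x [(-4.5, 20.8), (-3.25, -12.4), (-2.25, 10.7), (-1.0, -13.6), (0.25, 16.9)]
top flange near... -x []
top flange +x []
top flange +y [(-0.5, 1.7), (4.25, 2.0)]
top flange -y [(0.75, -16.5)]
```

>>> apply_moves(
  series=[
    {"jaw": 1,"dx": 1.9,"dy": -1.9,"dz": 0,"turn": 0},
    {"jaw": 1,"dx": 1.9,"dy": -1.9,"dz": 0,"turn": 0},
    {"jaw": 1,"dx": 1.9,"dy": -1.9,"dz": 4,"turn": 0},
    {"jaw": 1,"dx": 1.9,"dy": -1.9,"dz": 8,"turn": 0},
    {"jaw": 1,"dx": 1.9,"dy": -1.9,"dz": 10,"turn": 0},
  ],
)

```text
time: 15.7
tool_pos: [0.507, 0.0242, 0.1154]
tool_rot: [-0.0, 0.734, 0.679, -0.0]
contact_force: [-0.1, -0.1, -3.8]
gripper_width: 0.152
grasp_force: 59.9
```

>>> apply_moves(
  series=[
    {"jaw": 1,"dx": 0,"dy": 0,"dz": 2,"turn": 0},
    {"jaw": 1,"dx": 0,"dy": 0,"dz": 4,"turn": 0},
    {"jaw": 1,"dx": 0,"dy": 0,"dz": 6,"turn": 0},
    {"jaw": 1,"dx": 0,"dy": 0,"dz": 8,"turn": 0},
    {"jaw": 1,"dx": 0,"dy": 0,"dz": 8,"turn": 0},
  ],
)

```text
time: 16.12
tool_pos: [0.5072, 0.0242, 0.1077]
tool_rot: [-0.0, 0.734, 0.679, -0.0]
contact_force: [0.2, -0.3, -3.4]
gripper_width: 0.151
grasp_force: 59.9
```

>>> apply_moves(
  series=[
    {"jaw": 1,"dx": 0,"dy": 0,"dz": 4,"turn": 0},
    {"jaw": 1,"dx": 0,"dy": 0,"dz": 8,"turn": 0},
    {"jaw": 1,"dx": 0,"dy": 0,"dz": 12,"turn": 0},
    {"jaw": 1,"dx": 0,"dy": 0,"dz": 16,"turn": 0},
    {"jaw": 1,"dx": 0,"dy": 0,"dz": 20,"turn": 0},
  ],
)

```text
time: 16.53
tool_pos: [0.5073, 0.0242, 0.0877]
tool_rot: [-0.0, 0.734, 0.679, -0.0]
contact_force: [-0.4, 1.6, -2.3]
gripper_width: 0.151
grasp_force: 59.9
```

>>> apply_moves(
  series=[
    {"jaw": 1,"dx": 0,"dy": 0,"dz": 2,"turn": 0},
    {"jaw": 1,"dx": 0,"dy": 0,"dz": 4,"turn": 0},
    {"jaw": 1,"dx": 0,"dy": 0,"dz": 5,"turn": 0},
    {"jaw": 1,"dx": 0,"dy": 0,"dz": 6,"turn": 0},
    {"jaw": 1,"dx": 0,"dy": 0,"dz": 6,"turn": 0},
  ],
)

```text
time: 16.95
tool_pos: [0.5075, 0.0242, 0.0822]
tool_rot: [-0.0, 0.734, 0.679, -0.0]
contact_force: [-0.9, -0.6, -2.8]
gripper_width: 0.155
grasp_force: 59.9
```

>>> apply_moves(
  series=[
    {"jaw": 1,"dx": 0,"dy": 0,"dz": 0.5,"turn": 0},
    {"jaw": 1,"dx": 0,"dy": 0,"dz": 1,"turn": 0},
    {"jaw": 1,"dx": 0,"dy": 0,"dz": 1.5,"turn": 0},
    {"jaw": 1,"dx": 0,"dy": 0,"dz": 1.5,"turn": 0},
  ],
)

```text
time: 17.28
tool_pos: [0.5075, 0.0242, 0.0808]
tool_rot: [-0.0, 0.734, 0.679, 0.0]
contact_force: [0.6, 0.2, -2.6]
gripper_width: 0.158
grasp_force: 59.9
```

>>> apply_moves(
  series=[
    {"jaw": 1,"dx": 0,"dy": 0,"dz": 0.5,"turn": 0},
    {"jaw": 1,"dx": 0,"dy": 0,"dz": 1,"turn": 0},
    {"jaw": 1,"dx": 0,"dy": 0,"dz": 1.5,"turn": 0},
    {"jaw": 1,"dx": 0,"dy": 0,"dz": 1.5,"turn": 0},
  ],
)

```text
time: 17.62
tool_pos: [0.5078, 0.0242, 0.0801]
tool_rot: [0.0, 0.734, 0.679, 0.0]
contact_force: [-1.5, 1.1, 2.7]
gripper_width: 0.154
grasp_force: 60.6
```

Module is on the bay floor (z and force agree). Release, rise.

>>> apply_moves(
  series=[
    {"jaw": 0.8,"dx": 0,"dy": 0,"dz": 0,"turn": 0},
    {"jaw": 0.6,"dx": 0,"dy": 0,"dz": 0,"turn": 0},
    {"jaw": 0.5,"dx": 0,"dy": 0,"dz": 0,"turn": 0},
    {"jaw": 0.5,"dx": 0,"dy": 0,"dz": 0,"turn": 0},
    {"jaw": 0.5,"dx": 0,"dy": 0,"dz": 0,"turn": 0},
  ],
)

```text
time: 18.03
tool_pos: [0.5075, 0.0241, 0.0793]
tool_rot: [0.0, 0.734, 0.679, 0.0]
contact_force: [0.5, 0.2, 0.4]
gripper_width: 0.502
grasp_force: 0.0
```

>>> apply_moves(
  series=[
    {"jaw": 0.5,"dx": 0,"dy": 0,"dz": -8,"turn": 0},
    {"jaw": 0.5,"dx": 0,"dy": 0,"dz": -30,"turn": 0},
    {"jaw": 0.5,"dx": 0,"dy": 0,"dz": -65,"turn": 0},
    {"jaw": 0.3,"dx": 0,"dy": 0,"dz": -100,"turn": 0},
    {"jaw": 0.2,"dx": 0,"dy": 0,"dz": -140,"turn": 0},
  ],
)

```text
time: 18.45
tool_pos: [0.5064, 0.0243, 0.22]
tool_rot: [-0.001, 0.734, 0.679, -0.001]
contact_force: [0.8, -0.6, -0.4]
gripper_width: 0.768
grasp_force: 0.0
```

Run:
```python
from h import *
s=state();p,y,_=pose(); print(s["time"],p,y,s["gripper_width"])
F=[grab_frame(c) for c in("top","scene")]
for f in F:
  for n in("module1",):
    print(n,[(round(o["conf"],2),o["extent"]) for o in spotter.outline_of(f,n)])
M=[reg(f,"cover") for f in F]; print([None if m is None else int(m.sum()) for m in M])
C=up(COVER,4)
print("cover scene",*fit(F[1:],[M[1].astype(float)],C,(.513,.309,0)))
print("cover top",*fit(F[:1],[M[0].astype(float)],C,(.513,.309,0)))
plan([(.513,.305,.22,1.571)])
a=cv2.resize(F[0]["pixels"][130:240,200:300],None,fx=4,fy=4,interpolation=2)
b=cv2.resize(F[1]["pixels"][150:260,190:290],None,fx=4,fy=4,interpolation=2)
cv2.imwrite("pics/in.png",np.hstack([a,b])[:,:,::-1])
```

```text
18.45 [0.50643115 0.024268   0.22001207] 1.4918042186417722 0.7676874974208203
module1 [(0.78, [260.3, 187.6, 273.5, 214.1]), (0.53, [264.7, 165.9, 276.4, 186.1])]
module1 [(0.74, [254.1, 176.8, 281.0, 205.8]), (0.58, [235.2, 191.4, 268.2, 222.8])]
[5179, 2914]
cover scene [0.5139956  0.30872339 0.04168588] 0.02753946465339739
cover top [ 0.51010341  0.30794801 -0.00872676] 0.0722147132651091
{'dx': np.float64(140.2), 'dy': np.float64(-8.0), 'dz': np.float64(-0.8), 'turn': np.float64(-0.04)}
{'dx': np.float64(140.4), 'dy': np.float64(-2.4), 'dz': np.float64(-0.8), 'turn': np.float64(-0.04)}
-- [0.513 0.305 0.22 ] 1.571
```

>>> apply_moves(
  series=[
    {"jaw": 0.2,"dx": 35,"dy": -2,"dz": 0,"turn": -0.01},
    {"jaw": 0.2,"dx": 70,"dy": -4,"dz": 0,"turn": -0.02},
    {"jaw": 0.2,"dx": 100,"dy": -6,"dz": 0,"turn": -0.03},
    {"jaw": 0.2,"dx": 125,"dy": -7,"dz": 0,"turn": -0.04},
    {"jaw": 0.2,"dx": 140,"dy": -8,"dz": 0,"turn": -0.04},
  ],
)

```text
time: 19.17
tool_pos: [0.5092, 0.1665, 0.2168]
tool_rot: [-0.001, 0.72, 0.694, -0.002]
contact_force: [-0.4, 0.6, 0.1]
gripper_width: 0.801
grasp_force: 0.0
```

>>> apply_moves(
  series=[
    {"jaw": 0.2,"dx": 35,"dy": -1,"dz": 0,"turn": -0.01},
    {"jaw": 0.2,"dx": 70,"dy": -2,"dz": 0,"turn": -0.02},
    {"jaw": 0.2,"dx": 105,"dy": -2,"dz": 0,"turn": -0.03},
    {"jaw": 0.2,"dx": 130,"dy": -2,"dz": 0,"turn": -0.04},
    {"jaw": 0.2,"dx": 140,"dy": -2,"dz": 0,"turn": -0.04},
  ],
)

```text
time: 19.58
tool_pos: [0.5125, 0.3068, 0.2167]
tool_rot: [-0.001, 0.706, 0.709, -0.002]
contact_force: [-0.1, 0.2, -0.5]
gripper_width: 0.797
grasp_force: 0.0
```

>>> apply_moves(
  series=[
    {"jaw": 0.2,"dx": 0,"dy": 0,"dz": 0,"turn": 0},
    {"jaw": 0.2,"dx": 0,"dy": 0,"dz": 0,"turn": 0},
    {"jaw": 0.2,"dx": 0,"dy": 0,"dz": 0,"turn": 0},
    {"jaw": 0.2,"dx": 0,"dy": 0,"dz": 0,"turn": 0},
  ],
)

```text
time: 19.92
tool_pos: [0.514, 0.3029, 0.2189]
tool_rot: [0.0, 0.707, 0.707, -0.0]
contact_force: [-0.2, 0.6, -0.7]
gripper_width: 0.802
grasp_force: 0.0
```

Run:
```python
from h import *
s=state();p,y,_=pose(); print(s["time"],p,y)
f=grab_frame("wrist"); q=(.513,.3086,0)
edge(f,q,(-8,-20,108),(-8,33,108),0,"rib -x"); edge(f,q,(8,-20,108),(8,33,108),0,"rib +x")
edge(f,q,(-83,-30,74),(-83,65,74),0,"top -x"); edge(f,q,(83,-30,74),(83,65,74),0,"top +x")
edge(f,q,(-75,71,74),(75,71,74),1,"top +y"); edge(f,q,(-7,35,108),(7,35,108),1,"rib +y")
edge(f,q,(-83,40,74),(-83,68,74),0,"yaw a"); edge(f,q,(-83,-40,74),(-83,0,74),0,"yaw b")
t=grab_frame("top")
o=[(round(o["conf"],2),o["extent"]) for o in spotter.outline_of(t,"module1")]; print(o)
im=[cv2.resize(t["pixels"][130:240,200:300],None,fx=4,fy=4,interpolation=2)]
g=grab_frame("scene"); im.append(cv2.resize(g["pixels"][150:260,190:290],None,fx=4,fy=4,interpolation=2))
cv2.imwrite("pics/in.png",np.hstack(im)[:,:,::-1])
```

```text
19.9167 [0.51403757 0.30292996 0.21889081] 1.5701192352769873
rib -x [(-5.25, 7.8), (-3.0, -8.8), (-0.75, -3.9), (1.5, 4.3)]
rib +x [(-5.25, -4.8), (-4.25, -4.2), (-1.5, -1.7), (0.0, 7.7)]
top -x [(0.0, 10.0)]
top +x [(-0.5, -15.7), (4.0, 1.6)]
top +y [(-5.5, 8.8), (-4.0, 14.2), (0.5, -39.6), (3.25, 1.7)]
rib +y [(-4.5, 2.6), (-2.75, -2.7), (0.5, -10.5), (3.5, 11.5), (5.25, 22.5)]
yaw a [(0.0, 34.0)]
yaw b [(0.25, 11.3)]
[(0.95, [253.1, 154.3, 276.6, 186.0]), (0.72, [245.6, 188.3, 273.4, 214.1]), (0.66, [208.9, 141.5, 285.4, 225.9]), (0.58, [223.8, 154.2, 250.7, 181.5])]
```

View pics/in.png

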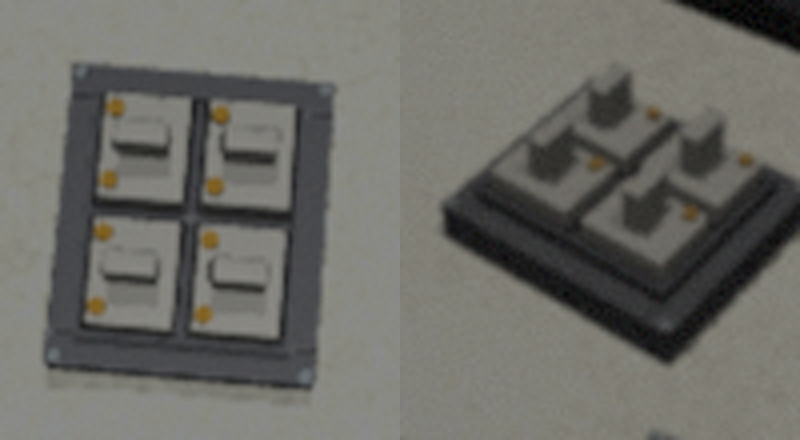

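All four modules sit upright at equal height (top view (95..290, 95..340)). Now regrasp the cover at (0.513, 0.309, yaw 0).

>>> apply_moves(
  series=[
    {"jaw": 0.3,"dx": 0,"dy": 0,"dz": 25,"turn": 0},
    {"jaw": 0.3,"dx": 0,"dy": 0,"dz": 55,"turn": 0},
    {"jaw": 0.3,"dx": 0,"dy": 0,"dz": 80,"turn": 0},
    {"jaw": 0.3,"dx": 0,"dy": 0,"dz": 95,"turn": 0},
    {"jaw": 0.3,"dx": 0,"dy": 0,"dz": 103,"turn": 0},
  ],
)

```text
time: 20.53
tool_pos: [0.5125, 0.3033, 0.1133]
tool_rot: [-0.001, 0.707, 0.707, -0.002]
contact_force: [0.2, 0.4, 0.6]
gripper_width: 0.705
grasp_force: 0.0
```

>>> apply_moves(
  series=[
    {"jaw": 0.3,"dx": 0,"dy": 0,"dz": 4,"turn": 0},
    {"jaw": 0.3,"dx": 0,"dy": 0,"dz": 8,"turn": 0},
    {"jaw": 0.3,"dx": 0,"dy": 0,"dz": 12,"turn": 0},
    {"jaw": 0.3,"dx": 0,"dy": 0,"dz": 14,"turn": 0},
    {"jaw": 0.3,"dx": 0,"dy": 0,"dz": 14,"turn": 0},
  ],
)

```text
time: 20.95
tool_pos: [0.5143, 0.3045, 0.1028]
tool_rot: [0.0, 0.707, 0.707, 0.0]
contact_force: [-0.3, 1.0, -0.2]
gripper_width: 0.7
grasp_force: 0.0
```

>>> apply_moves(
  series=[
    {"jaw": 0.5,"dx": 0,"dy": 0,"dz": 0,"turn": 0},
    {"jaw": 0.7,"dx": 0,"dy": 0,"dz": 0,"turn": 0},
    {"jaw": 1,"dx": 0,"dy": 0,"dz": 0,"turn": 0},
    {"jaw": 1,"dx": 0,"dy": 0,"dz": 0,"turn": 0},
    {"jaw": 1,"dx": 0,"dy": 0,"dz": 0,"turn": 0},
  ],
)

```text
time: 21.37
tool_pos: [0.5144, 0.3045, 0.1029]
tool_rot: [0.0, 0.707, 0.707, 0.001]
contact_force: [0.2, 0.1, 1.7]
gripper_width: 0.173
grasp_force: 61.3
```

>>> apply_moves(
  series=[
    {"jaw": 1,"dx": 0,"dy": 0,"dz": 0,"turn": 0},
    {"jaw": 1,"dx": 0,"dy": 0,"dz": 0,"turn": 0},
    {"jaw": 1,"dx": 0,"dy": 0,"dz": 0,"turn": 0},
  ],
)

```text
time: 21.62
tool_pos: [0.5144, 0.3045, 0.103]
tool_rot: [0.0, 0.707, 0.707, 0.001]
contact_force: [0.8, 0.4, 3.9]
gripper_width: 0.176
grasp_force: 61.5
```

>>> apply_moves(
  series=[
    {"jaw": 1,"dx": 0,"dy": 0,"dz": -5,"turn": 0},
    {"jaw": 1,"dx": 0,"dy": 0,"dz": -25,"turn": 0},
    {"jaw": 1,"dx": 0,"dy": 0,"dz": -60,"turn": 0},
    {"jaw": 1,"dx": 0,"dy": 0,"dz": -100,"turn": 0},
    {"jaw": 1,"dx": 0,"dy": 0,"dz": -135,"turn": 0},
  ],
)

```text
time: 22.03
tool_pos: [0.513, 0.3039, 0.2375]
tool_rot: [-0.001, 0.707, 0.707, -0.001]
contact_force: [1.6, 0.8, -2.0]
gripper_width: 0.177
grasp_force: 60.7
```

>>> apply_moves(
  series=[
    {"jaw": 1,"dx": 0,"dy": 0,"dz": -12,"turn": 0},
    {"jaw": 1,"dx": 0,"dy": 0,"dz": -12,"turn": 0},
    {"jaw": 1,"dx": 0,"dy": 0,"dz": -12,"turn": 0},
  ],
)

```text
time: 22.28
tool_pos: [0.5135, 0.3041, 0.2477]
tool_rot: [-0.0, 0.707, 0.707, -0.001]
contact_force: [-0.5, -0.6, -4.4]
gripper_width: 0.17
grasp_force: 60.8
```

Run:
```python
from h import *
s=state();p,y,_=pose(); print(s["time"],p,y,s["contact_force"])
plan([(.5415,-.014,p[2],1.494)])
```

```text
22.2833 [0.51347115 0.30408394 0.24773909] 1.5718107234834595 [-0.46811973 -0.61150725 -4.44693907]
{'dx': np.float64(-159.1), 'dy': np.float64(13.9), 'dz': np.float64(-0.0), 'turn': np.float64(0.039)}
{'dx': np.float64(-158.4), 'dy': np.float64(20.0), 'dz': np.float64(-0.0), 'turn': np.float64(0.039)}
-- [ 0.542 -0.014  0.248] 1.494
```

>>> apply_moves(
  series=[
    {"jaw": 1,"dx": -25,"dy": 2,"dz": 0,"turn": 0.01},
    {"jaw": 1,"dx": -60,"dy": 5,"dz": 0,"turn": 0.02},
    {"jaw": 1,"dx": -95,"dy": 8,"dz": 0,"turn": 0.025},
    {"jaw": 1,"dx": -130,"dy": 11,"dz": 0,"turn": 0.033},
    {"jaw": 1,"dx": -159,"dy": 14,"dz": 0,"turn": 0.039},
  ],
)

```text
time: 22.7
tool_pos: [0.526, 0.1431, 0.2441]
tool_rot: [-0.002, 0.721, 0.693, -0.003]
contact_force: [-0.0, -0.0, -2.8]
gripper_width: 0.172
grasp_force: 60.6
```

>>> apply_moves(
  series=[
    {"jaw": 1,"dx": -35,"dy": 4,"dz": 0,"turn": 0.01},
    {"jaw": 1,"dx": -70,"dy": 9,"dz": 0,"turn": 0.02},
    {"jaw": 1,"dx": -105,"dy": 13,"dz": 0,"turn": 0.03},
    {"jaw": 1,"dx": -140,"dy": 18,"dz": 0,"turn": 0.035},
    {"jaw": 1,"dx": -158.4,"dy": 20,"dz": 0,"turn": 0.039},
  ],
)

```text
time: 23.12
tool_pos: [0.5402, -0.0168, 0.2443]
tool_rot: [-0.002, 0.735, 0.678, -0.003]
contact_force: [-0.8, 0.4, -2.6]
gripper_width: 0.175
grasp_force: 60.7
```

>>> apply_moves(
  series=[
    {"jaw": 1,"dx": 0,"dy": 0,"dz": 0,"turn": 0},
    {"jaw": 1,"dx": 0,"dy": 0,"dz": 10,"turn": 0},
    {"jaw": 1,"dx": 0,"dy": 0,"dz": 20,"turn": 0},
    {"jaw": 1,"dx": 0,"dy": 0,"dz": 25,"turn": 0},
    {"jaw": 1,"dx": 0,"dy": 0,"dz": 25,"turn": 0},
  ],
)

```text
time: 23.53
tool_pos: [0.5403, -0.0123, 0.2203]
tool_rot: [-0.003, 0.733, 0.68, -0.002]
contact_force: [-0.0, -0.0, -2.7]
gripper_width: 0.172
grasp_force: 60.6
```

>>> apply_moves(
  series=[
    {"jaw": 1,"dx": 0,"dy": 0,"dz": 0,"turn": 0},
    {"jaw": 1,"dx": 0,"dy": 0,"dz": 0,"turn": 0},
    {"jaw": 1,"dx": 0,"dy": 0,"dz": 0,"turn": 0},
  ],
)

```text
time: 23.78
tool_pos: [0.5425, -0.0132, 0.2249]
tool_rot: [0.0, 0.734, 0.68, 0.0]
contact_force: [0.8, 0.1, -2.8]
gripper_width: 0.172
grasp_force: 60.6
```

Run:
```python
from h import *
s=state();p,y,_=pose(); print(s["time"],p,y,s["contact_force"])
f=grab_frame("wrist"); z=p[2]*1000-99; c=y-np.pi/2
q=(p[0]-.0045*np.sin(c),p[1]+.0045*np.cos(c),c); print(q)
edge(f,q,(-83,10,z+70),(-83,65,z+70),0,"cov -x"); edge(f,q,(83,10,z+70),(83,65,z+70),0,"cov +x"); edge(f,q,(-75,71,z+70),(75,71,z+70),1,"cov +y")
edge(f,q,(-75,71,z),(75,71,z),1,"cov bottom +y")
b=(.5418,-.0095,-.077)
edge(f,b,(-85,78,30),(85,78,30),1,"flange +y"); edge(f,b,(-90,50,30),(-90,76,30),0,"flange -x"); edge(f,b,(90,50,30),(90,76,30),0,"flange +x")
plan([(.5415,-.014,p[2],1.494)])
```

```text
23.7833 [ 0.54245646 -0.01324764  0.22493943] 1.4946645154065548 [ 0.83529165  0.0778061  -2.75604337]
(np.float64(0.5427987251778309), np.float64(-0.008760670692598362), np.float64(-0.0761318113883418))
cov -x [(0.25, -122.4)]
cov +x [(-0.5, 83.9)]
cov +y [(0.5, 68.4)]
cov bottom +y [(5.5, 48.0)]
flange +y [(5.5, 14.9)]
flange -x []
flange +x []
{'dx': np.float64(-0.7), 'dy': np.float64(-1.0), 'dz': np.float64(0.1), 'turn': np.float64(0.0)}
-- [ 0.542 -0.014  0.225] 1.494
```

>>> apply_moves(
  series=[
    {"jaw": 1,"dx": -1.2,"dy": -0.9,"dz": 10,"turn": 0},
    {"jaw": 1,"dx": -1.2,"dy": -0.9,"dz": 25,"turn": 0},
    {"jaw": 1,"dx": -1.2,"dy": -0.9,"dz": 42,"turn": 0},
    {"jaw": 1,"dx": -1.2,"dy": -0.9,"dz": 57,"turn": 0},
    {"jaw": 1,"dx": -1.2,"dy": -0.9,"dz": 68,"turn": 0},
  ],
)

```text
time: 24.25
tool_pos: [0.5403, -0.0148, 0.1543]
tool_rot: [-0.001, 0.734, 0.679, -0.001]
contact_force: [-0.2, -0.5, -3.0]
gripper_width: 0.173
grasp_force: 60.6
```

>>> apply_moves(
  series=[
    {"jaw": 1,"dx": 0,"dy": 0,"dz": 2,"turn": 0},
    {"jaw": 1,"dx": 0,"dy": 0,"dz": 4,"turn": 0},
    {"jaw": 1,"dx": 0,"dy": 0,"dz": 4,"turn": 0},
    {"jaw": 1,"dx": 0,"dy": 0,"dz": 4,"turn": 0},
  ],
)

```text
time: 24.58
tool_pos: [0.5418, -0.015, 0.1534]
tool_rot: [0.001, 0.734, 0.679, 0.001]
contact_force: [0.5, -0.5, -2.7]
gripper_width: 0.171
grasp_force: 60.5
```

>>> apply_moves(
  series=[
    {"jaw": 1,"dx": 0,"dy": 0,"dz": 3,"turn": 0},
    {"jaw": 1,"dx": 0,"dy": 0,"dz": 6,"turn": 0},
    {"jaw": 1,"dx": 0,"dy": 0,"dz": 9,"turn": 0},
    {"jaw": 1,"dx": 0,"dy": 0,"dz": 12,"turn": 0},
    {"jaw": 1,"dx": 0,"dy": 0,"dz": 12,"turn": 0},
  ],
)

```text
time: 25.0
tool_pos: [0.5406, -0.0147, 0.1393]
tool_rot: [-0.001, 0.734, 0.679, -0.0]
contact_force: [-0.5, 0.5, -2.8]
gripper_width: 0.172
grasp_force: 60.6
```

>>> apply_moves(
  series=[
    {"jaw": 1,"dx": 0,"dy": 0,"dz": 2,"turn": 0},
    {"jaw": 1,"dx": 0,"dy": 0,"dz": 4,"turn": 0},
    {"jaw": 1,"dx": 0,"dy": 0,"dz": 6,"turn": 0},
    {"jaw": 1,"dx": 0,"dy": 0,"dz": 8,"turn": 0},
    {"jaw": 1,"dx": 0,"dy": 0,"dz": 8,"turn": 0},
  ],
)

```text
time: 25.42
tool_pos: [0.5408, -0.0148, 0.1317]
tool_rot: [-0.0, 0.734, 0.679, -0.0]
contact_force: [-0.6, -0.1, -3.6]
gripper_width: 0.172
grasp_force: 60.6
```

>>> apply_moves(
  series=[
    {"jaw": 1,"dx": 0,"dy": 0,"dz": 0.5,"turn": 0},
    {"jaw": 1,"dx": 0,"dy": 0,"dz": 1,"turn": 0},
    {"jaw": 1,"dx": 0,"dy": 0,"dz": 1.5,"turn": 0},
    {"jaw": 1,"dx": 0,"dy": 0,"dz": 1.5,"turn": 0},
  ],
)

```text
time: 25.75
tool_pos: [0.5411, -0.0148, 0.1308]
tool_rot: [-0.0, 0.734, 0.679, -0.0]
contact_force: [-0.5, -0.4, -2.9]
gripper_width: 0.173
grasp_force: 60.6
```

>>> apply_moves(
  series=[
    {"jaw": 1,"dx": 0,"dy": 0,"dz": 0.5,"turn": 0},
    {"jaw": 1,"dx": 0,"dy": 0,"dz": 1,"turn": 0},
    {"jaw": 1,"dx": 0,"dy": 0,"dz": 1.5,"turn": 0},
    {"jaw": 1,"dx": 0,"dy": 0,"dz": 1.5,"turn": 0},
  ],
)

```text
time: 26.08
tool_pos: [0.5411, -0.0149, 0.1292]
tool_rot: [-0.0, 0.734, 0.679, -0.0]
contact_force: [0.2, -0.0, -2.2]
gripper_width: 0.175
grasp_force: 60.6
```

>>> apply_moves(
  series=[
    {"jaw": 1,"dx": 0,"dy": 0,"dz": 0.5,"turn": 0},
    {"jaw": 1,"dx": 0,"dy": 0,"dz": 1,"turn": 0},
    {"jaw": 1,"dx": 0,"dy": 0,"dz": 1,"turn": 0},
  ],
)

```text
time: 26.33
tool_pos: [0.5413, -0.0148, 0.129]
tool_rot: [0.0, 0.734, 0.679, 0.0]
contact_force: [-2.2, 0.1, 2.0]
gripper_width: 0.175
grasp_force: 61.2
```

Contact at the expected height (0.129). Release, rise, move off and check.

>>> apply_moves(
  series=[
    {"jaw": 0.8,"dx": 0,"dy": 0,"dz": 0,"turn": 0},
    {"jaw": 0.6,"dx": 0,"dy": 0,"dz": 0,"turn": 0},
    {"jaw": 0.4,"dx": 0,"dy": 0,"dz": 0,"turn": 0},
    {"jaw": 0.4,"dx": 0,"dy": 0,"dz": 0,"turn": 0},
    {"jaw": 0.4,"dx": 0,"dy": 0,"dz": 0,"turn": 0},
  ],
)

```text
time: 26.75
tool_pos: [0.5413, -0.0149, 0.1284]
tool_rot: [0.0, 0.734, 0.679, 0.0]
contact_force: [0.1, 0.4, 0.3]
gripper_width: 0.599
grasp_force: 0.0
```

>>> apply_moves(
  series=[
    {"jaw": 0.4,"dx": 0,"dy": 0,"dz": -8,"turn": 0},
    {"jaw": 0.4,"dx": 0,"dy": 0,"dz": -30,"turn": 0},
    {"jaw": 0.4,"dx": 0,"dy": 0,"dz": -60,"turn": 0},
    {"jaw": 0.2,"dx": 0,"dy": 0,"dz": -95,"turn": 0},
    {"jaw": 0.2,"dx": 0,"dy": 0,"dz": -130,"turn": 0},
  ],
)

```text
time: 27.17
tool_pos: [0.5406, -0.0147, 0.2598]
tool_rot: [-0.0, 0.734, 0.679, -0.0]
contact_force: [0.6, -0.0, 0.3]
gripper_width: 0.801
grasp_force: 0.0
```

>>> apply_moves(
  series=[
    {"jaw": 0.2,"dx": -180,"dy": 0,"dz": 0,"turn": 0},
    {"jaw": 0.2,"dx": -180,"dy": 0,"dz": 0,"turn": 0},
    {"jaw": 0.2,"dx": -180,"dy": 0,"dz": 0,"turn": 0},
    {"jaw": 0.2,"dx": -180,"dy": 0,"dz": 0,"turn": 0},
    {"jaw": 0.2,"dx": -180,"dy": 0,"dz": 0,"turn": 0},
  ],
)

```text
time: 27.58
tool_pos: [0.5266, -0.1988, 0.2592]
tool_rot: [0.001, 0.735, 0.678, -0.001]
contact_force: [0.5, 0.9, -0.4]
gripper_width: 0.795
grasp_force: 0.0
```

Run:
```python
from h import *
s=state(); print(s["time"],s["tool_pos"],s["contact_force"])
F=[grab_frame(c) for c in("top","scene")]
M=[reg(f,"cover").astype(float) for f in F]
for z in(30,33,38): print(z,*fit(F,M,up(COVER,z),(.541,-.01,-.077)))
d=[cv2.imread("pics/%s0.png"%n)[:,:,::-1] for n in("top","scene")]
for n in("tape","block","screws","driver","wrench","bottle","mat"):
  for k,f in enumerate(F[:2]):
    o=spotter.outline_of(f,n); print(n,k,o and (round(o[0]["conf"],2),o[0]["extent"]))
```

```text
27.5833 [ 0.5266283  -0.19879122  0.25920367] [ 0.5380549   0.93787067 -0.35782609]
30 [ 0.54202823 -0.01112542 -0.07793412] 0.06958314516969466
33 [ 0.54288992 -0.01182362 -0.08023268] 0.10018999461562511
38 [ 0.54253519 -0.01250959 -0.06554696] 0.16656140358495153
tape 0 []
tape 1 (0.82, [198.9, 268.1, 230.0, 295.3])
block 0 []
block 1 (0.87, [181.3, 316.7, 204.0, 341.7])
screws 0 (0.85, [199.9, 67.2, 246.1, 125.7])
screws 1 (0.63, [180.8, 315.5, 206.2, 341.9])
driver 0 (0.56, [294.5, 62.6, 314.0, 141.2])
driver 1 (0.91, [254.6, 258.0, 336.8, 309.0])
wrench 0 (0.66, [93.7, 259.2, 143.3, 330.0])
wrench 1 (0.72, [216.8, 106.6, 246.5, 139.1])
bottle 0 (0.81, [121.8, 70.1, 150.6, 115.9])
bottle 1 (0.62, [356.7, 135.6, 380.1, 186.7])
mat 0 (0.63, [68.9, 149.8, 161.1, 250.1])
mat 1 (0.96, [247.5, 110.8, 343.6, 173.3])
```

The cover fits the fully home height best (z = 30 mm) and sits centred on the tray. The mat and the tools are where they started.

```bash
python3 -c "
from plant import ticket
print(ticket.job_done())"
```

```text
the job is handed in; nothing more can be done
None
```

The spare module is in the empty bay, all the way down, the cover is back on and fully home, and the job was handed in at about 28 s of the 72 s allowed; no verdict came back.

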